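# Clamp a gauge housing in the holding fixture

### The arm

A 6-joint arm with a two-finger parallel gripper is mounted at the origin on the work surface. World frame = base frame: x ahead of the robot, y to its left, z up, the work surface at z = 0. Lengths are in m, angles in rad, forces in N, time in s.
With the tool pointing down it reaches from about 0.375 to 0.9 m from the base axis. Payload 3.1 kg.
Tool frame: the origin (TCP) lies at the very end of the fingers, on their centre line; the grasp point (between the pads) lies 19 mm behind it (robot.grip_depth is the distance from the TCP to the grasp point, in m); z points along the fingers, y is the direction in which the jaws open and shut (so a half turn about z gives the same grasp; the last joint's range is limited). The gripper opens to 87 mm and grips with 3 to 60 N. Pads are 19 mm wide; open, the fingers measure 117 mm over their backs; the gripper's body (75 mm by 190 mm) begins 51 mm behind the grasp point.
Start: joints at [0.922, 0.527, 1.433, -0, 1.181, -0.178], TCP at [0.283, 0.557, 0.223] pointing down, gripper open.
Joint ranges: [-3.08, 3.08], [-0.75, 2.2], [0.22, 2.44], [-1.43, 4.57], [0, 2.65], [-2.85, 2.85]. Speed limits (rad/s): [2.79, 2.79, 3.14, 3.14, 3.14, 3.14].

### API

Orientations are given as a unit quaternion [x, y, z, w].
In Python, from rig import robot gives the robot as it stands.
- The arm moves only by the tool drive_tool, never from a script. Its argument "series" is a list of rows, each a list of 7 numbers: the shift along the tool's x, y, z in m, then the turn, a rotation vector about the tool's x, y, z in degrees, then the opening, from 0 (shut) to 1 (fully open). A call has 1 to 5 rows; each row shifts and turns the commanded pose from where the row before left it, along the tool's axes as they then stand; what a row does not reach is not made up. A row lasts 1/8 s, in which the tool goes at most 62.5 mm and 10.7 degrees, less where a joint would pass 70% of its speed; a pose out of reach is approached as far as the arm can. A call is refused whole if a number of a shift passes 0.0625 or a number of a turn 10.7, either way. A call with a gripper value outside its range is refused whole. The fingers move at their own pace and stop on an object; "squeeze" is the grip in N (left out, the last holds). Time passes only in rows, so rows that do not move let the fingers close. It gives the time, the measured TCP pose, the force and the opening at its end, in the units of the state.
- robot.get_obs(): the state, without advancing time (a new reading comes with each control period).
- robot.camera(name): name is "side" or "top" or "wrist"; returns (picture, depth): 420x560x3 uint8, blue, green, red; 420x560 float32, m along the optical axis (not along the pixel's ray), 0 where there is no reading.
- robot.camera_model(name): a dict with "fx", "fy", "cx", "cy" (pixels), "R" (3x3) and "t" (3): a world point X has camera coordinates R X + t. Camera axes: x right, y down, z forward; pixel columns grow to the right and rows downward; lengths in m; the calibration is good to about 2 mm. A picture is of the moment at which its call begins: read the wrist's pose just before it. camera_model takes no time and is no camera call; for the wrist camera it gives the pose at the moment of the call.
- robot.hand_in(): hands the job in, once; it reports no verdict.
The state is a dict: "time": time; "q": joint angles; "joint_velocities": joint speeds; "joint_torque": joint torques, N m; "position": TCP position; "tool_rot": TCP orientation; "ft_force": force on the tool from outside, world axes, zero at the start; "moment": the same for the moment, N m; "grip_width": finger opening in m.
Only numpy, scipy, OpenCV 4.12 (cv2) and the standard library are available. Lean on these libraries where they do the work, as an engineer would, in place of code of your own. Each camera call takes 0.05 s, during which the arm holds its last target. There are 200 camera calls.

### The job

Put the aluminium gauge housing, can upwards, on the fixture's rest block, slide it gently home until its short edge is flush against the rail and its long edge rests against the rubber tip of the side stop, and only then push the red clamp handle down past its dead point so that the rubber pad holds the housing down. Use a light hand throughout: don't ram the rail, squash the rubber flat or force the handle once it is down, and leave the other things on the desk where they are.

Things in the scene. Friction and masses are not known exactly. Their poses are not given: they have to be found in the camera images.
- fixture: Aluminium fixture plate, 166 (x) x 260 (y) x 12 mm, screwed down on the desk; origin at the centre of its underside, z up. It carries a dark steel rest block, 72 x 100 mm, top 26 mm above the desk, centred at y = -62 mm, a steel rail at that block's +y end, a blue side stop at its +x side and, at +y, a steel toggle clamp in the plane x = 0 that reaches over the rail.
- clamp_pivot (a point): Pivot of the clamp arm, at y = +55 mm in the fixture's frame, 45 mm above the desk. The open arm (19 mm wide, 87 mm long) stands up from here to about 135 mm above the desk, leaning 20 degrees towards the rest block; steel brackets round the clamp rise to 73 mm above the desk.
- fence: Steel rail, 80 mm long (x), 14 mm thick, top 33 mm above the desk, fixed across the +y end of the rest block. Origin in the middle of the face that the housing is pushed against, 26 mm above the desk; axes as the fixture's. A housing flush against it has its origin at y = -52 mm in this frame.
- side_stop: Side stop: blue block, 30 mm wide, top 42 mm above the desk, fixed at the +x side of the fixture; origin at the centre of its inner face, 31 mm above the desk; axes as the fixture's. From it an adjusting screw with a 14 mm round black rubber tip points in -x. The screw is set by hand for each job, so the tip's face stands 10 to 30 mm out: not measured, find it by feel. The rubber gives 1 mm per 6 N, 3 mm at most, and springs back slowly.
- housing: Cast aluminium gauge housing, about 0.35 kg: flat flange 76 mm (x) x 104 mm (y) x 10 mm with a round can, 50 mm diameter, standing in its middle up to 55 mm above the underside; two brass terminals project 6 mm more. Origin at the centre of the flange's underside, z up. Either short edge may face the rail.
- pad: Black rubber pad, 16 mm diameter, 8 mm thick, on a spring-loaded spindle under the end of the clamp arm; origin at the centre of its face. With the clamp shut it comes down on the flange 13 mm from the edge that touches the rail, at x = 0 in the fixture's frame, and its spring (10 N/mm, 13 mm travel) then pushes with some 20 to 30 N.
- clamp_arm (a joint): Swing of the clamp arm that carries the pad: 0 = as found, open; grows as it closes; about 1.14 rad = shut on the housing.
- clamp_handle (a joint): Angle of the red handle against the clamp arm: 0 = open, as found; grows as the handle is pushed down; dead point 2.376 rad, stop 2.426 rad. From about 1.95 rad the pad's spring resists with up to about 10 N at the grip; past the dead point it pulls the handle onto its stop and keeps it there, short of it the handle springs back.
- grip (a point): Middle of the handle's red round grip, on its axis; grip 16 mm diameter, 62 mm long plus round ends. Open, it leans 62 degrees above level, its free end up and to +y. Pushed down, this point goes in the fixture's frame, at x = 0, through (y, z) in mm: (113, 170) open, (136, 163), (157, 142), (168, 116), (171, 102), (174, 79) dead point, (174, 73) on the stop.
- screwdriver: Screwdriver with a red handle, 190 mm long, lying; origin at its underside. Leave alone.
- wrench: Steel spanner, 170 mm long, lying. Leave alone.
- bezel_ring: Chrome bezel ring, 112 mm across, 10 mm high. Leave alone.
- gauge_dial: Gauge movement with a black dial, 92 mm across, 25 mm high. Leave alone.
- screw_jar: Glass jar with a yellow lid, 66 mm across, 80 mm high. Leave alone.
- glue_bottle: White and green glue bottle, 44 mm across, 110 mm high. Leave alone.
- pliers: Pliers with black handles, 135 mm long, lying. Leave alone.
There are look-alikes about, which are no part of the job. Of the things like the housing, leave any that is green or turquoise; of the rest the smaller one is meant.

How it is judged:
On the way, in this order (a step that is already met when the one before it is completed fails the run):
1. the housing lies flat on the rest block, flush against the rail (gap under 1.5 mm) and touching the rubber tip of the side stop, with the clamp still open (y of housing in the frame of fence above -0.0535 m and contact force between housing and side_stop above 0.3 N and angle between the y axis of housing and the y axis of fixture, either way round below 0.03 rad and angle between housing's own z axis and vertical below 0.03 rad and z of housing in the frame of fixture below 0.029 m and value of joint clamp_arm below 0.7 rad), for 0.2 s.
2. the clamp handle has been pushed past its dead point and the pad presses on the housing (value of joint clamp_handle above 2.39 rad and contact force between pad and housing above 15 N), for 0.2 s.
At the end, for the whole second after the job is handed in: Housing at rest, flat on the rest block, square to the rail within 0.03 rad with a gap under 1.5 mm, touching the rubber tip of the side stop (over 0.3 N); clamp handle past its dead point (joint above 2.39 rad), pad pressing on the housing with over 15 N (all of step 2 and y of housing in the frame of fence above -0.0535 m and contact force between housing and side_stop above 0.3 N and angle between the y axis of housing and the y axis of fixture, either way round below 0.03 rad and angle between housing's own z axis and vertical below 0.03 rad and z of housing in the frame of fixture below 0.029 m and linear speed of housing below 0.01 m/s).
It fails at once if the housing is pressed against the rail with more than 40 N or squashes the rubber tip of the side stop with more than 25 N (contact force between housing and fence above 40 N or contact force between housing and side_stop above 25 N).
It fails at once if the robot presses on the handle or any other part of the fixture with more than 40 N (contact force between any of the fingers, the arm and fixture above 40 N).
It fails at once if another thing on the desk is shifted by more than 20 mm (distance of any of screwdriver, wrench, bezel_ring, gauge_dial, screw_jar, glue_bottle, pliers from where it was at the start of the episode above 0.02 m).
It also fails if it takes over 61 s, if anything falls off the work surface, if the arm or the gripper's body presses on something with over 40 N, if the wrist force passes 120 N, or if a joint passes its speed limit or range.

## Working session

There is one attempt and no reset: what is moved stays moved. The work goes in short steps, Python scripts to look and compute and a tool call to move; the robot and the scene stay as the last step left them, time stands still between calls to the robot, and variables do not carry over. Pictures are saved under pics/ and viewed, about 8 in all and at most 12, crops included, and the job is handed in when it is done.

Besides the shell and the picture viewer there is one more tool, called in YAML: its name, and indented under it one key for each argument. drive_tool: Moves the arm, as the interface text tells. Its arguments: {"type":"object","properties":{"series":{"type":"array"},"squeeze":{"type":"number"}},"required":["series"]}

```bash
ls; mkdir -p pics; cat > h.py <<'E'
from rig import robot
import numpy as np, cv2
from scipy.spatial.transform import Rotation as Ro
def snap(cam,name):
    m=robot.camera_model(cam); p,d=robot.camera(cam)
    cv2.imwrite(f'pics/{name}.png',p); np.savez(f'pics/{name}.npz',p=p,d=d,**{k:np.array(m[k]) for k in m}); return p,d,m
def load(name): 
    z=np.load(f'pics/{name}.npz'); return z
def world(z,u,v,Z=None):
    r=np.array([(u-z['cx'])/z['fx'],(v-z['cy'])/z['fy'],1.]); R,t=z['R'],z['t']
    c=-R.T@t; w=R.T@r
    if Z is None: return c+w*float(z['d'][int(round(v)),int(round(u))])
    return c+w*(Z-c[2])/w[2]
def pix(z,X):
    a=z['R']@np.array(X)+z['t']; return z['fx']*a[0]/a[2]+z['cx'],z['fy']*a[1]/a[2]+z['cy']
E
python3 -c "
from h import *
for c in ['top','side']: p,d,m=snap(c,c+'0'); print(m)
o=robot.get_obs(); print(o)
"
```

```text
pics
{'fx': 499.3916697976405, 'fy': 499.3916697976405, 'cx': 277.3316916794628, 'cy': 207.05717087822177, 'R': array([[-0.0214618 , -0.9997636 , -0.00348474],
       [-0.97484662,  0.02170007, -0.2218179 ],
       [ 0.22184108, -0.00136352, -0.97508188]]), 't': array([-0.00672325,  0.57388933,  1.52470766])}
{'fx': 428.8892304346585, 'fy': 428.8892304346585, 'cx': 276.6224526244365, 'cy': 211.17880207101553, 'R': array([[ 0.81610887, -0.57783582,  0.00848937],
       [-0.41916829, -0.60199899, -0.6796287 ],
       [ 0.3978244 ,  0.55109253, -0.73350717]]), 't': array([-0.44590158,  0.31143414,  1.14494807])}
{'time': 0.1, 'q': array([ 9.22488280e-01,  5.28393753e-01,  1.43375449e+00, -1.52220372e-05,
        1.18141086e+00, -1.78456208e-01]), 'joint_velocities': array([ 0.00012427, -0.00097431,  0.00012034,  0.00035202,  0.0008935 ,
       -0.00067196]), 'joint_torque': array([-4.77244175e-04, -4.40989387e+01, -1.77149445e+01,  6.34966604e-02,
        5.34054113e-02, -1.35548643e-05]), 'position': array([0.28252348, 0.55676637, 0.22166313]), 'tool_rot': array([ 2.32768012e-01,  9.72531792e-01, -9.03234990e-04, -3.88525573e-04]), 'ft_force': array([ 0.01483622, -0.22159787,  0.15124593]), 'moment': array([-0.01121453,  0.01384365,  0.0205503 ]), 'grip_width': 0.08694631491489363}
```

View pics/top0.png

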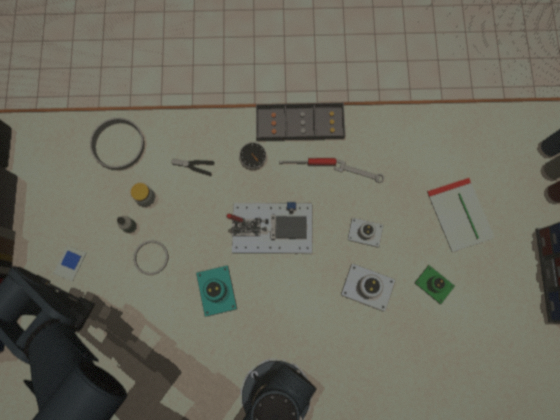

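View pics/side0.png

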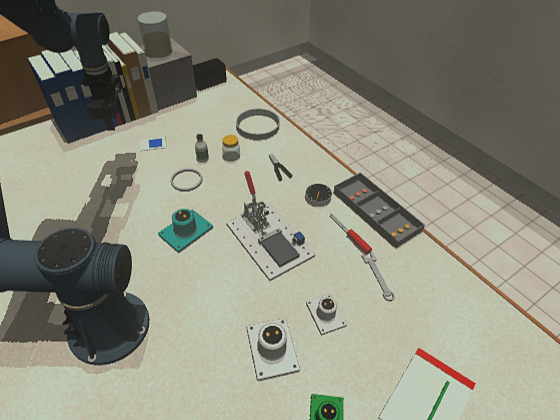

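Housing-like things in the top view: grey small (365,231), grey large (370,287), turquoise (216,290) and green (435,284). The smaller grey one at (365,231) is meant. Next is a close crop.

```bash
python3 -c "
from h import *
z=load('top0'); p=z['p'][190:310,220:400]
cv2.imwrite('pics/c1.png',cv2.resize(p,None,fx=4.4,fy=4.4,interpolation=cv2.INTER_CUBIC))
for n,u,v,Z in [('fixTL',233,203,.012),('fixTR',312,203,.012),('fixBR',312,252,.012),('fixBL',233,252,.012),('can',367,230,.055)]: print(n,world(z,u,v,Z),world(z,u,v))
"
```

```text
fixTL [0.60250398 0.1264956  0.012     ] [0.6038961  0.12701966 0.00615326]
fixTR [ 0.59670116 -0.13383968  0.012     ] [ 0.60065037 -0.13506706 -0.00484245]
fixBR [ 0.43452866 -0.12785966  0.012     ] [ 0.43653792 -0.12890225 -0.00307911]
fixBL [0.44011465 0.12678285 0.012     ] [0.4398748  0.1266253  0.01375415]
can [ 0.49494872 -0.3015372   0.055     ] [ 0.49490522 -0.30149202  0.05524761]
```

View pics/c1.png

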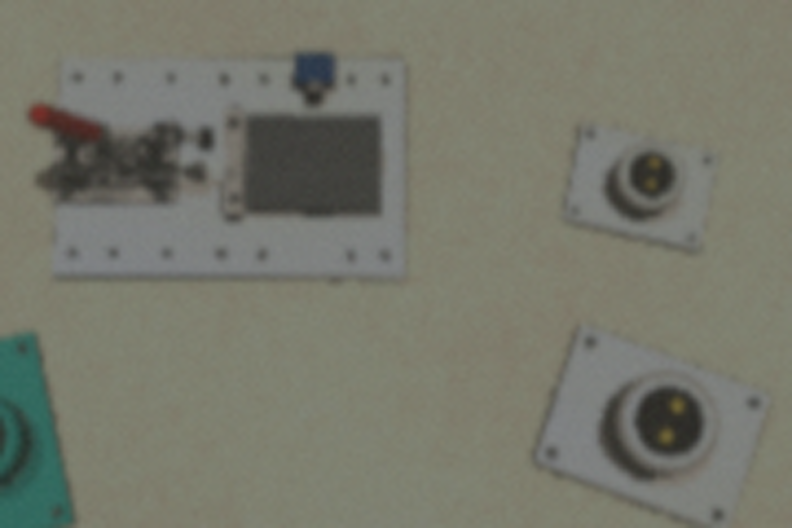

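```bash
cat >> h.py <<'E'
def q_down(yaw): # jaw (tool y) along angle yaw in the world, pointing down
    y=np.array([np.cos(yaw),np.sin(yaw),0]); z=np.array([0,0,-1.]); return Ro.from_matrix(np.c_[np.cross(y,z),y,z])
def delta(P,yawdeg=None):
    o=robot.get_obs(); R=Ro.from_quat(o['tool_rot']); print('t',round(o['time'],2),'pos',o['position'].round(4),'F',o['ft_force'].round(2),'w',round(o['grip_width'],4),'q',o['q'].round(2),'jaw deg',round(np.degrees(np.arctan2(*R.as_matrix()[[1,0],1])),2))
    print('shift tool',(R.inv().apply(np.array(P)-o['position'])).round(4))
    if yawdeg is not None: 
        for k in (0,180): print('turn',np.degrees((R.inv()*q_down(np.radians(yawdeg+k))).as_rotvec()).round(2))
E
python3 -c "
from h import *
z=load('top0')
f=lambda L,Z:[world(z,220+(u+.5)/4.4-.5,190+(v+.5)/4.4-.5,Z) for u,v in L]
an=lambda d:np.degrees(np.arctan2(d[1],d[0])).round(2)
F=f([(60,57),(406,57),(405,277),(53,277)],.012); print(np.array(F).round(4),np.mean(F,0),an(F[0]-F[1]),an(F[3]-F[2]),an(F[0]-F[3]),an(F[1]-F[2]))
H=f([(580,122),(717,155),(700,252),(565,218)],.01); print(np.array(H).round(4),np.mean(H,0),an(H[0]-H[1]),an(H[3]-H[2]),an(H[0]-H[3]),an(H[1]-H[2]))
print([np.linalg.norm(H[i]-H[i-1]).round(3) for i in range(4)])
c=np.mean(H,0)
delta([c[0]-.03,c[1],.3],an(H[0]-H[1])-90)
m=robot.camera_model('wrist'); R=m['R'];t=m['t']; print('cam pos',-R.T@t, 'axis',R[2],'right',R[0], m['fx'])
"
```

```text
[[ 0.6039  0.1257  0.012 ]
 [ 0.5982 -0.1335  0.012 ]
 [ 0.4327 -0.1267  0.012 ]
 [ 0.4384  0.1311  0.012 ]] [ 0.51830047 -0.00085874  0.012     ] 88.72 88.74 -1.88 -2.36
[[ 0.546  -0.2614  0.01  ]
 [ 0.5188 -0.3616  0.01  ]
 [ 0.4467 -0.3442  0.01  ]
 [ 0.4741 -0.2464  0.01  ]] [ 0.49640001 -0.30336823  0.01      ] 74.8 74.34 -11.76 -13.58
[np.float64(0.073), np.float64(0.104), np.float64(0.074), np.float64(0.102)]
t 0.1 pos [0.2825 0.5568 0.2217] F [ 0.01 -0.22  0.15] w 0.0869 q [ 0.92  0.53  1.43 -0.    1.18 -0.18] jaw deg 63.08
shift tool [-0.5534 -0.6838 -0.0772]
turn [-1.100e-01  6.000e-02  7.828e+01]
turn [-6.0000e-02 -1.1000e-01 -1.0172e+02]
cam pos [0.21967814 0.58892152 0.38274349] axis [ 0.23036561 -0.1202968  -0.96563987] right [ 0.45342721  0.89128871 -0.00286353] 352.36394353538856
```

drive_tool:
  series:
    - [-0.037,-0.046,-0.015,0,0,0,1]
    - [-0.037,-0.046,-0.015,0,0,0,1]
    - [-0.037,-0.046,-0.015,0,0,0,1]
    - [-0.037,-0.046,-0.015,0,0,0,1]
    - [-0.037,-0.046,-0.015,0,0,0,1]

```text
time: 0.72
position: [0.3437, 0.2666, 0.2978]
tool_rot: [0.232, 0.973, -0.0, 0.0]
ft_force: [0.6, -0.7, 0.6]
grip_width: 0.087
```

drive_tool:
  series:
    - [-0.037,-0.046,0,0,0,0,1]
    - [-0.037,-0.046,0,0,0,0,1]
    - [-0.037,-0.046,0,0,0,0,1]
    - [-0.037,-0.046,0,0,0,0,1]
    - [-0.037,-0.046,0,0,0,0,1]

```text
time: 1.35
position: [0.4045, -0.0222, 0.2975]
tool_rot: [0.233, 0.973, 0.0, 0.0]
ft_force: [0.4, -0.3, 0.6]
grip_width: 0.0869
```

drive_tool:
  series:
    - [-0.037,-0.046,0,0,0,0,1]
    - [-0.037,-0.046,0,0,0,0,1]
    - [-0.037,-0.046,0,0,0,0,1]
    - [-0.037,-0.046,0,0,0,0,1]
    - [-0.037,-0.046,0,0,0,0,1]

```text
time: 1.98
position: [0.4653, -0.311, 0.2971]
tool_rot: [0.233, 0.972, 0.0, -0.0]
ft_force: [1.2, 0.5, 0.0]
grip_width: 0.087
```

drive_tool:
  series:
    - [0,0,0,0,0,9.75,1]
    - [0,0,0,0,0,9.75,1]
    - [0,0,0,0,0,9.75,1]
    - [0,0,0,0,0,9.75,1]

```text
time: 2.48
position: [0.4651, -0.309, 0.2969]
tool_rot: [0.546, 0.837, 0.0, -0.001]
ft_force: [-0.4, 0.3, -0.3]
grip_width: 0.0873
```

drive_tool:
  series:
    - [0,0,0,0,0,9.75,1]
    - [0,0,0,0,0,9.75,1]
    - [0,0,0,0,0,9.75,1]
    - [0,0,0,0,0,9.75,1]

```text
time: 2.98
position: [0.4651, -0.3089, 0.297]
tool_rot: [0.795, 0.607, -0.0, -0.001]
ft_force: [0.2, -0.1, 0.1]
grip_width: 0.0872
```

```bash
python3 -c "
from h import *
p,d,m=snap('wrist','w1')
delta([.4964,-.3034,.2],-15)
print(-m['R'].T@m['t'],m['R'][2])
z=load('w1'); print([pix(z,X) for X in [(.496,-.303,.01),(.494,-.302,.055)]])
"
```

```text
t 3.02 pos [ 0.4652 -0.3089  0.297 ] F [-0.82 -0.3  -0.05] w 0.0873 q [-0.79  0.36  1.51  0.    1.28 -0.52] jaw deg -15.45
shift tool [0.0136 0.0287 0.097 ]
turn [-0.05 -0.04 -0.45]
turn [-6.0000e-02  9.0000e-02  1.7955e+02]
[ 0.48419172 -0.24079401  0.45812309] [-0.06987242 -0.2509366  -0.96547847]
[(np.float64(300.71035014943567), np.float64(161.52448752314865)), (np.float64(301.15591884898004), np.float64(166.13401418478375))]
```

View pics/w1.png

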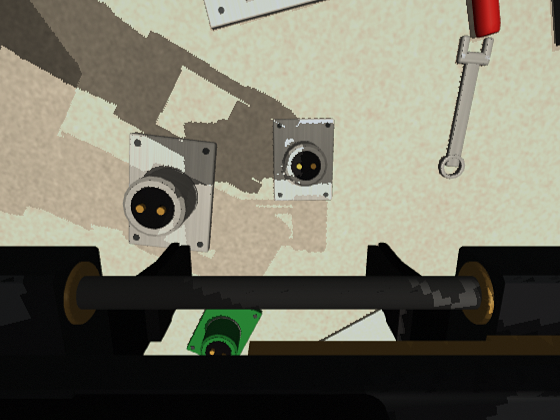

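The wrist view shows the housing with flange corners at about (274,118), (334,119), (333,200) and (274,199). I'll measure these.

```bash
python3 -c "
from h import *
z=load('w1')
an=lambda d:np.degrees(np.arctan2(d[1],d[0])).round(2)
H=[world(z,u,v,.01) for u,v in [(274,118),(334,119),(333,200),(274,199)]]
c=np.mean(H,0);print(np.array(H).round(4),c,[an(H[0]-H[3]),an(H[1]-H[2]),an(H[1]-H[0]),an(H[2]-H[3])])
cv2.imwrite('pics/w1c.png',cv2.resize(z['p'][100:215,250:350],None,fx=5,fy=5,interpolation=cv2.INTER_CUBIC))
delta([c[0],c[1],.08],-15)
"
```

```text
[[ 0.4775 -0.2425  0.01  ]
 [ 0.5485 -0.2631  0.01  ]
 [ 0.5243 -0.3628  0.01  ]
 [ 0.4502 -0.3412  0.01  ]] [ 0.50013271 -0.3024008   0.01      ] [np.float64(74.53), np.float64(76.34), np.float64(-16.21), np.float64(-16.27)]
t 3.02 pos [ 0.4652 -0.3089  0.297 ] F [-0.82 -0.3  -0.05] w 0.0873 q [-0.79  0.36  1.51  0.    1.28 -0.52] jaw deg -15.45
shift tool [0.0154 0.0322 0.217 ]
turn [-0.05 -0.04 -0.45]
turn [-6.0000e-02  9.0000e-02  1.7955e+02]
```

View pics/w1c.png

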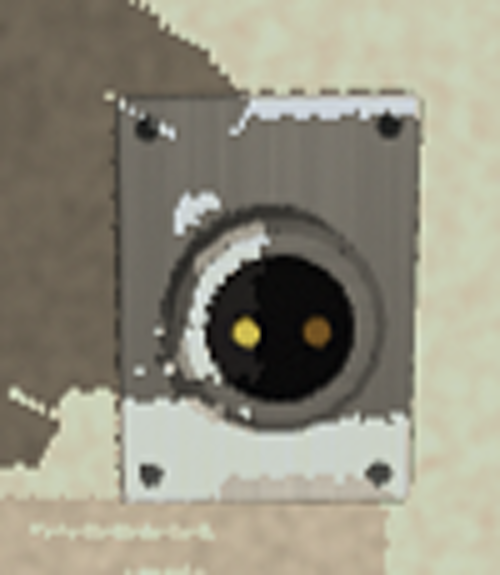

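drive_tool:
  series:
    - [0.008,0.015,0.04,0,0,0,1]
    - [0.008,0.015,0.05,0,0,0,1]
    - [0,0,0.05,0,0,0,1]
    - [0,0,0.05,0,0,0,1]
    - [0,0,0.03,0,0,0,1]

```text
time: 3.65
position: [0.4973, -0.3002, 0.0746]
tool_rot: [0.792, 0.61, -0.0, -0.002]
ft_force: [0.1, 0.5, -0.4]
grip_width: 0.0871
```

```bash
python3 -c "
from h import *
p,d,m=snap('wrist','w2')
delta([.498,-.3025,.016],-15)
"
```

```text
t 3.7 pos [ 0.4957 -0.2991  0.0717] F [-1.11  1.   -2.29] w 0.0868 q [-0.74  0.68  1.66 -0.    0.81 -0.48] jaw deg -14.79
shift tool [-0.003   0.0036  0.0556]
turn [-0.5  -0.25  0.21]
turn [   0.4    -0.79 -179.79]
```

View pics/w2.png

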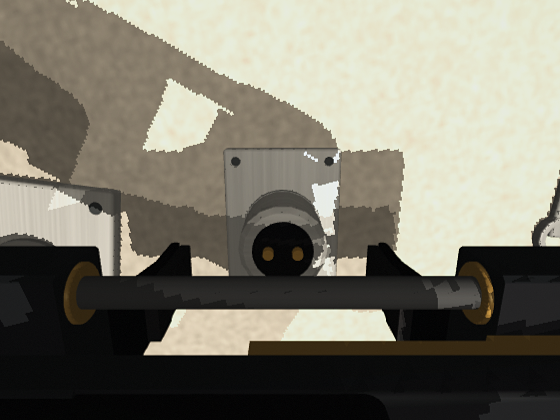

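The can sits centred between the fingers, at column 283 against their middle at 279. I'll go down and close.

drive_tool:
  series:
    - [0,0.001,0.03,0,0,0,1]
    - [0,0,0.025,0,0,0,1]
    - [0,0,0.005,0,0,0,1]
    - [0,0,0,0,0,0,1]

```text
time: 4.2
position: [0.4998, -0.302, 0.0181]
tool_rot: [0.793, 0.61, 0.0, 0.0]
ft_force: [0.4, -0.2, 0.4]
grip_width: 0.0874
```

drive_tool:
  series:
    - [0,0,0,0,0,0,0.3]
    - [0,0,0,0,0,0,0.3]
    - [0,0,0,0,0,0,0.3]
    - [0,0,0,0,0,0,0.3]
    - [0,0,0,0,0,0,0.3]
  squeeze: 20

```text
time: 4.82
position: [0.4994, -0.3017, 0.0177]
tool_rot: [0.793, 0.609, -0.0, -0.0]
ft_force: [-0.6, 0.5, 0.8]
grip_width: 0.0494
```

drive_tool:
  series:
    - [0,0,0,0,0,0,0.3]
    - [0,0,-0.03,0,0,0,0.3]
    - [0,0,-0.06,0,0,0,0.3]
    - [0,0,-0.05,0,0,0,0.3]
    - [0,0,0,0,0,0,0.3]

```text
time: 5.45
position: [0.5017, -0.3035, 0.1612]
tool_rot: [0.793, 0.609, 0.001, 0.004]
ft_force: [0.6, -0.1, -4.2]
grip_width: 0.0495
```

```bash
python3 -c "
from h import *
p,d,m=snap('side','s1'); p,d,m=snap('top','t1');p,d,m=snap('wrist','w3')
delta([.498,-.3025,.016],-2)
cv2.imwrite('pics/m1.png',np.vstack([np.hstack([cv2.imread('pics/s1.png')[140:360,200:460],cv2.imread('pics/w3.png')[60:280,150:410]])]))
"
```

```text
t 5.6 pos [ 0.4981 -0.3005  0.1557] F [-0.47  0.21 -3.87] w 0.0497 q [-0.73  0.56  1.6  -0.    0.99 -0.47] jaw deg -14.92
shift tool [-0.0023  0.001   0.1397]
turn [ -0.21  -0.14 -12.92]
turn [ -0.21   0.31 167.08]
```

View pics/m1.png

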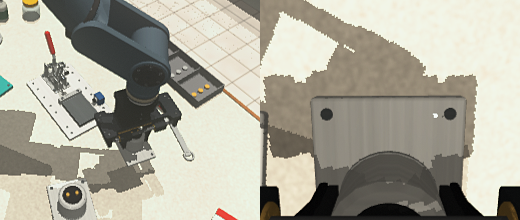

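drive_tool:
  series:
    - [0.03,-0.005,0,0,0,0,0.3]
    - [0.05,-0.01,0,0,0,0,0.3]
    - [0.04,-0.01,0.01,0,0,0,0.3]
    - [0.02,0,0.008,0,0,-6.5,0.3]
    - [0,0,0,0,0,-6.8,0.3]

```text
time: 6.22
position: [0.509, -0.1567, 0.1362]
tool_rot: [0.715, 0.699, -0.001, -0.004]
ft_force: [-0.1, -0.2, -4.7]
grip_width: 0.0492
```

drive_tool:
  series:
    - [0,0,0,0,0,0,0.3]
    - [0,0,0,0,0,0,0.3]
    - [0,0,0,0,0,0,0.3]

```text
time: 6.6
position: [0.5111, -0.1603, 0.1391]
tool_rot: [0.718, 0.696, -0.0, -0.0]
ft_force: [-0.1, -0.4, -3.7]
grip_width: 0.0496
```

```bash
python3 -c "
from h import *
p,d,m=snap('wrist','w4')
delta([.516,-.065,.06],-1.6)
cv2.imwrite('pics/w4b.png',cv2.resize(p[:280],None,fx=1.42,fy=1.42,interpolation=cv2.INTER_CUBIC))
"
```

```text
t 6.65 pos [ 0.5112 -0.1603  0.1393] F [ 0.49 -0.21 -3.14] w 0.0495 q [-0.51  0.53  1.74  0.    0.88 -0.48] jaw deg -1.7
shift tool [0.0954 0.002  0.0793]
turn [-0.03 -0.01 -0.1 ]
turn [-2.000e-02  4.000e-02  1.799e+02]
```

View pics/w4b.png

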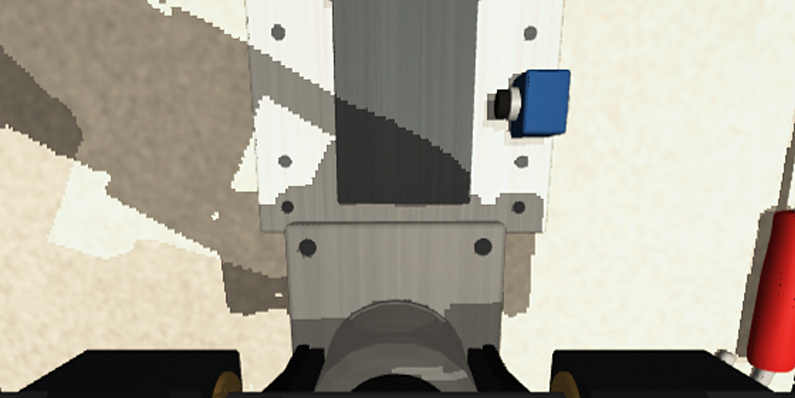

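```bash
python3 -c "
from h import *
z=load('w4')
an=lambda d:np.degrees(np.arctan2(d[1],d[0])).round(2)
g=lambda u,v,Z:world(z,(u+.5)/1.42-.5,(v+.5)/1.42-.5,Z)
L,Rr,LT,RT=g(338,204,.026),g(470,202,.026),g(333,0,.026),g(477,0,.026)
print('block',L,Rr,LT,RT,'w',np.linalg.norm(Rr-L),'yaw',an(Rr-L),an(LT-L)-90,an(RT-Rr)-90)
fl,fr=g(261,232,.012),g(544,232,.012); print('plate',fl,fr,an(fr-fl),np.linalg.norm(fr-fl))
print('tip',g(494,104,.031),'blue top',g(526,70,.042),g(526,136,.042),g(569,70,.042))
a,b=g(287,224,.1315),g(505,223,.1315); c=g(293,330,.1315); print('housing front',a,b,an(b-a),np.linalg.norm(b-a),an(a-c)-90)
"
```

```text
block [ 0.48159234 -0.10971675  0.026     ] [ 0.55282489 -0.1108333   0.026     ] [ 0.48510626 -0.01150019  0.026     ] [ 0.55545657 -0.01368324  0.026     ] w 0.07124130155382914 yaw -0.9 -2.049999999999997 -1.5499999999999972
plate [ 0.43465622 -0.12525739  0.012     ] [ 0.59753445 -0.13023148  0.012     ] -1.75 0.162954164148159
tip [ 0.56380722 -0.06214447  0.031     ] blue top [ 0.57665233 -0.04856202  0.042     ] [ 0.57776544 -0.07850098  0.042     ] [ 0.59708605 -0.0491933   0.042     ]
housing front [ 0.4763916  -0.10807077  0.1315    ] [ 0.54951831 -0.10997126  0.1315    ] -1.49 0.07315139845518544 -1.7399999999999949
```

drive_tool:
  series:
    - [0.03,0.002,0,0,0,0,0.3]
    - [0.04,0.002,0,0,0,0,0.3]
    - [0.0195,0.0005,0.02,0,0,0,0.3]
    - [0,0,0.04,0,0,0,0.3]
    - [0,0,0.029,0,0,0,0.3]
  squeeze: 14

```text
time: 7.28
position: [0.5184, -0.0704, 0.0497]
tool_rot: [0.717, 0.697, 0.0, 0.0]
ft_force: [-0.6, -0.0, -3.1]
grip_width: 0.0495
```

drive_tool:
  series:
    - [0,0,0,0,0,0,0.3]
    - [0,0,0,0,0,0,0.3]
    - [0,0,0,0,0,0,0.3]

```text
time: 7.65
position: [0.5195, -0.0712, 0.0519]
tool_rot: [0.717, 0.697, 0.001, 0.001]
ft_force: [0.6, -0.3, -3.7]
grip_width: 0.0496
```

```bash
python3 -c "
from h import *
p,d,m=snap('wrist','w5');p2,d,m=snap('side','s2')
delta([.518,-.071,.05],-1.7)
cv2.imwrite('pics/m2.png',np.hstack([cv2.resize(p[60:270,120:420],None,fx=1.35,fy=1.35),cv2.resize(p2[150:300,200:350],None,fx=1.89,fy=1.89)]))
"
```

```text
t 7.75 pos [ 0.5192 -0.0711  0.0517] F [ 0.22 -0.27 -4.  ] w 0.0499 q [-0.35  0.66  1.82 -0.    0.65 -0.32] jaw deg -1.63
shift tool [ 0.     -0.0012  0.0017]
turn [0.14 0.05 0.07]
turn [-7.0000e-02  2.1000e-01 -1.7993e+02]
```

View pics/m2.png

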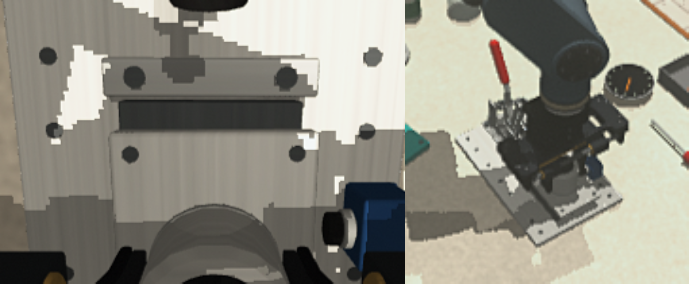

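The housing hangs square over the block, about 8 mm short of the rail, with the tip to its right. I'll lower it.

drive_tool:
  series:
    - [0,0,0.002,0,0,0,0.3]
    - [0,0,0.002,0,0,0,0.3]
    - [0,0,0.002,0,0,0,0.3]
    - [0,0,0,0,0,0,0.3]

```text
time: 8.25
position: [0.5182, -0.0706, 0.0442]
tool_rot: [0.717, 0.697, -0.0, -0.0]
ft_force: [1.3, -0.4, -4.3]
grip_width: 0.0496
```

drive_tool:
  series:
    - [0,0,0.001,0,0,0,0.3]
    - [0,0,0,0,0,0,0.3]

```text
time: 8.5
position: [0.5184, -0.0707, 0.0437]
tool_rot: [0.717, 0.697, 0.0, 0.0]
ft_force: [0.4, -0.5, -2.2]
grip_width: 0.0495
```

Touching (force went from -4 to -2). Down a little more, then slide towards the rail.

drive_tool:
  series:
    - [0,0,0.0005,0,0,0,0.3]
    - [0,0,0.0,0,0,0,0.3]

```text
time: 8.75
position: [0.5185, -0.0707, 0.0437]
tool_rot: [0.717, 0.697, 0.0, 0.0]
ft_force: [-1.0, 0.3, 5.4]
grip_width: 0.0493
```

drive_tool:
  series:
    - [0.0015,0,0,0,0,0,0.3]
    - [0.0015,0,0,0,0,0,0.3]
    - [0.001,0,0,0,0,0,0.3]
    - [0,0,0,0,0,0,0.3]

```text
time: 9.25
position: [0.5195, -0.068, 0.0437]
tool_rot: [0.717, 0.698, -0.0, 0.002]
ft_force: [-1.8, -5.0, 4.4]
grip_width: 0.0493
```

drive_tool:
  series:
    - [0.0005,0,0,0,0,0,0.3]
    - [0.0005,0,0,0,0,0,0.3]
    - [0.0005,0,0,0,0,0,0.3]
    - [0,0,0,0,0,0,0.3]

```text
time: 9.75
position: [0.5198, -0.0667, 0.0437]
tool_rot: [0.717, 0.698, 0.0, 0.002]
ft_force: [-1.0, -5.1, 4.5]
grip_width: 0.0495
```

drive_tool:
  series:
    - [0,0,-0.0004,0,0,0,0.3]
    - [0,0,0,0,0,0,0.3]

```text
time: 10.0
position: [0.5197, -0.0659, 0.0437]
tool_rot: [0.717, 0.697, 0.0, 0.001]
ft_force: [1.5, -4.3, 2.1]
grip_width: 0.0499
```

drive_tool:
  series:
    - [0.0005,0,0,0,0,0,0.3]
    - [0.0005,0,0,0,0,0,0.3]
    - [0,0,0,0,0,0,0.3]

```text
time: 10.38
position: [0.5194, -0.0645, 0.0437]
tool_rot: [0.717, 0.697, 0.0, 0.001]
ft_force: [2.3, -5.1, 3.1]
grip_width: 0.0497
```

drive_tool:
  series:
    - [0.0005,0,0,0,0,0,0.3]
    - [0.0005,0,0,0,0,0,0.3]
    - [0,0,0,0,0,0,0.3]

```text
time: 10.75
position: [0.5192, -0.0634, 0.0437]
tool_rot: [0.717, 0.697, 0.0, 0.001]
ft_force: [2.1, -5.1, 3.4]
grip_width: 0.0497
```

drive_tool:
  series:
    - [0.0005,0,0,0,0,0,0.3]
    - [0.0005,0,0,0,0,0,0.3]
    - [0,0,0,0,0,0,0.3]

```text
time: 11.12
position: [0.5189, -0.0624, 0.0437]
tool_rot: [0.717, 0.697, 0.0, 0.0]
ft_force: [1.3, -4.3, 3.7]
grip_width: 0.0495
```

drive_tool:
  series:
    - [0.0005,0,0,0,0,0,0.3]
    - [0.0005,0,0,0,0,0,0.3]
    - [0,0,0,0,0,0,0.3]

```text
time: 11.5
position: [0.5188, -0.0614, 0.0437]
tool_rot: [0.717, 0.697, 0.0, 0.0]
ft_force: [0.8, -4.4, 5.6]
grip_width: 0.0501
```

```bash
python3 -c "
from h import *
z=load('w5')
for u,v,Z in [(210,97,.033),(210,131,.0435)]: print(world(z,u/1.35+120,v/1.35+60,Z))
p,d,m=snap('wrist','w6'); cv2.imwrite('pics/w6c.png',cv2.resize(p[80:270,170:470],None,fx=2.6,fy=2.6,interpolation=cv2.INTER_CUBIC))
delta([.52,-.06,.04],-1.7)
"
```

```text
[ 0.52017469 -0.0086442   0.033     ]
[ 0.51987279 -0.01993301  0.0435    ]
t 11.55 pos [ 0.5188 -0.0614  0.0437] F [-0.19 -5.59  3.65] w 0.05 q [-0.33  0.68  1.83 -0.    0.64 -0.3 ] jaw deg -1.63
shift tool [0.0015 0.0011 0.0037]
turn [0.03 0.02 0.07]
turn [-3.0000e-02  5.0000e-02 -1.7993e+02]
```

View pics/w6c.png

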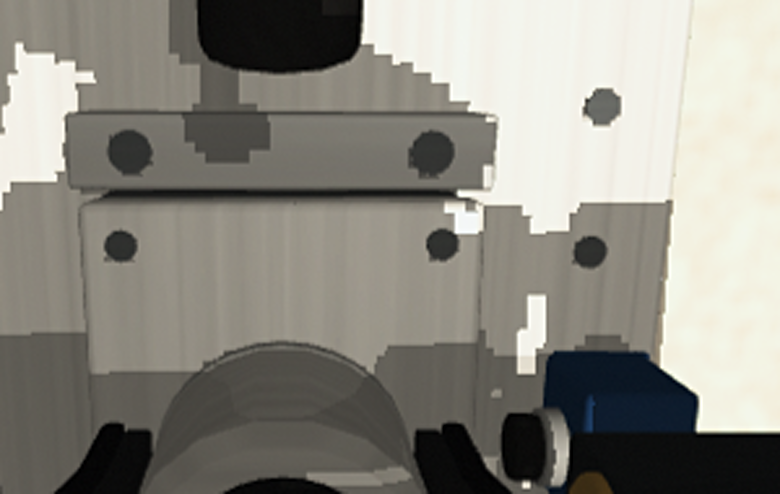

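The gap to the rail is about 1–2 mm and the tip is about 5 mm from the flange edge. I'll continue in small steps.

drive_tool:
  series:
    - [0.0005,0,-0.0002,0,0,0,0.3]
    - [0.0005,0,0,0,0,0,0.3]
    - [0,0,0,0,0,0,0.3]

```text
time: 11.92
position: [0.5185, -0.0601, 0.0436]
tool_rot: [0.717, 0.697, -0.0, -0.0]
ft_force: [0.5, -4.3, 4.1]
grip_width: 0.0496
```

drive_tool:
  series:
    - [0.0005,0,0,0,0,0,0.3]
    - [0,0,0,0,0,0,0.3]

```text
time: 12.18
position: [0.5185, -0.0598, 0.0437]
tool_rot: [0.717, 0.697, -0.0, -0.0]
ft_force: [0.6, -4.7, 2.7]
grip_width: 0.05
```

drive_tool:
  series:
    - [0.0005,0,0,0,0,0,0.3]
    - [0,0,0,0,0,0,0.3]

```text
time: 12.42
position: [0.5186, -0.0597, 0.0437]
tool_rot: [0.717, 0.697, -0.0, 0.0]
ft_force: [-1.3, -6.5, 3.2]
grip_width: 0.0494
```

drive_tool:
  series:
    - [0.0005,0,-0.0003,0,0,0,0.3]
    - [0,0,0,0,0,0,0.3]

```text
time: 12.68
position: [0.5184, -0.0596, 0.0437]
tool_rot: [0.717, 0.697, -0.001, 0.0]
ft_force: [-0.5, -8.6, 1.7]
grip_width: 0.0497
```

drive_tool:
  series:
    - [0.0005,0,0,0,0,0,0.3]
    - [0,0,0,0,0,0,0.3]

```text
time: 12.92
position: [0.5184, -0.0595, 0.0437]
tool_rot: [0.717, 0.697, -0.001, 0.0]
ft_force: [-1.7, -10.0, 1.3]
grip_width: 0.0495
```

At the rail. I'll ease off and slide towards the stop.

drive_tool:
  series:
    - [-0.0005,0.001,0,0,0,0,0.3]
    - [0,0.001,0,0,0,0,0.3]
    - [0,0.001,0,0,0,0,0.3]
    - [0,0,0,0,0,0,0.3]

```text
time: 13.42
position: [0.5185, -0.0594, 0.0437]
tool_rot: [0.717, 0.698, -0.003, -0.002]
ft_force: [-5.9, -9.7, 5.9]
grip_width: 0.0498
```

drive_tool:
  series:
    - [0,0.0005,0,0,0,0,0.3]
    - [0,0.0005,0,0,0,0,0.3]
    - [0,0,0,0,0,0,0.3]

```text
time: 13.8
position: [0.5185, -0.0594, 0.0437]
tool_rot: [0.716, 0.698, -0.003, -0.003]
ft_force: [-8.8, -11.5, 6.9]
grip_width: 0.0496
```

drive_tool:
  series:
    - [0,0.0005,0,0,0,0,0.3]
    - [0,0.0005,0,0,0,0,0.3]
    - [0,0,0,0,0,0,0.3]

```text
time: 14.18
position: [0.5185, -0.0593, 0.0436]
tool_rot: [0.716, 0.698, -0.004, -0.004]
ft_force: [-8.3, -12.0, 7.6]
grip_width: 0.0495
```

drive_tool:
  series:
    - [0,-0.0015,0,0,0,0,0.3]
    - [-0.001,-0.0015,-0.0005,0,0,0,0.3]
    - [-0.001,0,-0.0005,0,0,0,0.3]
    - [0,0,0,0,0,0,0.3]

```text
time: 14.68
position: [0.5193, -0.0596, 0.0441]
tool_rot: [0.717, 0.697, -0.0, -0.002]
ft_force: [0.4, -0.1, -3.5]
grip_width: 0.0497
```

```bash
python3 -c "
from h import *
p,d,m=snap('wrist','w7'); cv2.imwrite('pics/w7c.png',cv2.resize(p[80:270,170:470],None,fx=2.6,fy=2.6,interpolation=cv2.INTER_CUBIC))
delta([.52,-.06,.04],-1.7)
"
```

```text
t 14.72 pos [ 0.5197 -0.0597  0.0442] F [-0.01 -0.2  -3.23] w 0.0499 q [-0.33  0.68  1.82  0.    0.64 -0.3 ] jaw deg -1.63
shift tool [-0.0003  0.0003  0.0042]
turn [-0.14 -0.09  0.07]
turn [ 1.4000e-01 -2.2000e-01 -1.7993e+02]
```

View pics/w7c.png

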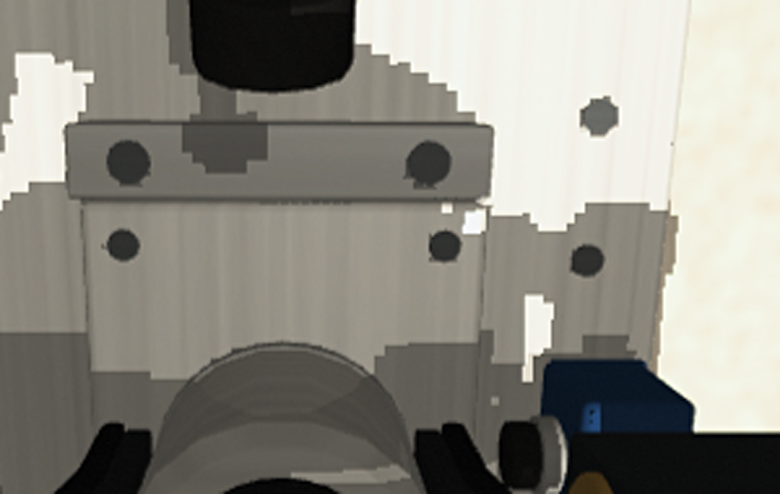

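Flush with the rail and unloaded now, with the tip still about 3–4 mm from the flange. The housing had only been held by friction. I'll slide sideways while it is unloaded.

drive_tool:
  series:
    - [0,0.001,0,0,0,0,0.3]
    - [0,0.001,0,0,0,0,0.3]
    - [0,0,0,0,0,0,0.3]

```text
time: 15.1
position: [0.5229, -0.0607, 0.045]
tool_rot: [0.717, 0.697, 0.0, 0.0]
ft_force: [0.8, -0.2, -3.7]
grip_width: 0.0498
```

drive_tool:
  series:
    - [0,0.0005,0,0,0,0,0.3]
    - [0,0.0005,0,0,0,0,0.3]
    - [0,0,0,0,0,0,0.3]

```text
time: 15.48
position: [0.5238, -0.0609, 0.045]
tool_rot: [0.717, 0.697, 0.0, 0.0]
ft_force: [-0.5, -0.2, -3.6]
grip_width: 0.0497
```

drive_tool:
  series:
    - [0,0.0005,0,0,0,0,0.3]
    - [0,0.0005,0,0,0,0,0.3]
    - [0,0,0,0,0,0,0.3]

```text
time: 15.85
position: [0.5247, -0.0609, 0.045]
tool_rot: [0.717, 0.697, 0.0, 0.0]
ft_force: [-0.2, 0.7, -3.7]
grip_width: 0.0498
```

drive_tool:
  series:
    - [0,0.0005,0,0,0,0,0.3]
    - [0,0.0005,0,0,0,0,0.3]
    - [0,0,0,0,0,0,0.3]

```text
time: 16.23
position: [0.5257, -0.0609, 0.0449]
tool_rot: [0.717, 0.697, 0.0, 0.0]
ft_force: [-1.2, -0.6, -4.8]
grip_width: 0.0498
```

drive_tool:
  series:
    - [0,0.0005,0,0,0,0,0.3]
    - [0,0.0005,0,0,0,0,0.3]
    - [0,0,0,0,0,0,0.3]

```text
time: 16.6
position: [0.5266, -0.0609, 0.0449]
tool_rot: [0.717, 0.697, -0.0, -0.0]
ft_force: [0.3, 0.3, -4.0]
grip_width: 0.0499
```

drive_tool:
  series:
    - [0,0.0005,0,0,0,0,0.3]
    - [0,0.0005,0,0,0,0,0.3]
    - [0,0,0,0,0,0,0.3]

```text
time: 16.98
position: [0.527, -0.0608, 0.0449]
tool_rot: [0.717, 0.697, -0.0, -0.001]
ft_force: [-0.8, -0.4, -2.9]
grip_width: 0.0501
```

drive_tool:
  series:
    - [0,0.0005,0,0,0,0,0.3]
    - [0,0.0005,0,0,0,0,0.3]
    - [0,0,0,0,0,0,0.3]

```text
time: 17.35
position: [0.5275, -0.0607, 0.0448]
tool_rot: [0.717, 0.697, -0.001, -0.001]
ft_force: [-4.9, -0.2, -1.5]
grip_width: 0.0498
```

drive_tool:
  series:
    - [0,0,0.0005,0,0,0,0.3]
    - [0,0,0.0005,0,0,0,0.3]
    - [0,0,0.0003,0,0,0,0.3]
    - [0,0,0,0,0,0,0.3]

```text
time: 17.85
position: [0.5276, -0.0606, 0.0437]
tool_rot: [0.717, 0.697, -0.001, -0.001]
ft_force: [-5.0, -0.6, 1.0]
grip_width: 0.0496
```

drive_tool:
  series:
    - [0.0005,0,0,0,0,0,0.3]
    - [0.0005,0,0,0,0,0,0.3]
    - [0,0,0,0,0,0,0.3]

```text
time: 18.23
position: [0.5277, -0.0605, 0.0437]
tool_rot: [0.717, 0.697, -0.001, -0.001]
ft_force: [-5.8, -3.0, -0.0]
grip_width: 0.0501
```

drive_tool:
  series:
    - [0.0005,0,0,0,0,0,0.3]
    - [0.0005,0,0,0,0,0,0.3]
    - [0,0,0,0,0,0,0.3]

```text
time: 18.6
position: [0.5278, -0.0599, 0.0437]
tool_rot: [0.717, 0.697, -0.001, -0.0]
ft_force: [-5.7, -5.7, -0.1]
grip_width: 0.0495
```

drive_tool:
  series:
    - [0.0005,0,0,0,0,0,0.3]
    - [0.0005,0,0,0,0,0,0.3]
    - [0,0,0,0,0,0,0.3]

```text
time: 18.98
position: [0.5278, -0.0596, 0.0437]
tool_rot: [0.717, 0.697, -0.001, 0.0]
ft_force: [-7.2, -7.5, -0.9]
grip_width: 0.0495
```

drive_tool:
  series:
    - [0.0005,0,0,0,0,0,0.3]
    - [0.0005,0,0,0,0,0,0.3]
    - [0,0,0,0,0,0,0.3]

```text
time: 19.35
position: [0.5279, -0.0595, 0.0437]
tool_rot: [0.716, 0.698, -0.002, 0.0]
ft_force: [-7.1, -10.8, 0.2]
grip_width: 0.0496
```

drive_tool:
  series:
    - [-0.0005,-0.0003,0,0,0,0,0.3]
    - [-0.0005,-0.0003,0,0,0,0,0.3]
    - [0,0,0,0,0,0,0.3]

```text
time: 19.73
position: [0.5278, -0.0596, 0.0437]
tool_rot: [0.717, 0.697, -0.001, 0.0]
ft_force: [-5.3, -6.4, -0.9]
grip_width: 0.0494
```

drive_tool:
  series:
    - [0,0,0,0,0,0,0.65]
    - [0,0,0,0,0,0,0.75]
    - [0,0,0,0,0,0,0.75]
    - [0,0,0,0,0,0,0.75]

```text
time: 20.23
position: [0.529, -0.0579, 0.0439]
tool_rot: [0.717, 0.697, 0.001, 0.001]
ft_force: [1.1, 0.2, 0.3]
grip_width: 0.0649
```

```bash
python3 -c "
from h import *
p,d,m=snap('wrist','w8'); cv2.imwrite('pics/w8c.png',cv2.resize(p[80:270,170:470],None,fx=2.6,fy=2.6,interpolation=cv2.INTER_CUBIC))
delta([.52,-.06,.04],-1.7)
"
```

```text
t 20.27 pos [ 0.5288 -0.0579  0.0438] F [ 0.47 -0.95 -0.93] w 0.065 q [-0.32  0.68  1.8   0.    0.65 -0.29] jaw deg -1.61
shift tool [-0.0024 -0.0087  0.0038]
turn [0.07 0.01 0.09]
turn [-2.0000e-02  1.1000e-01 -1.7991e+02]
```

View pics/w8c.png

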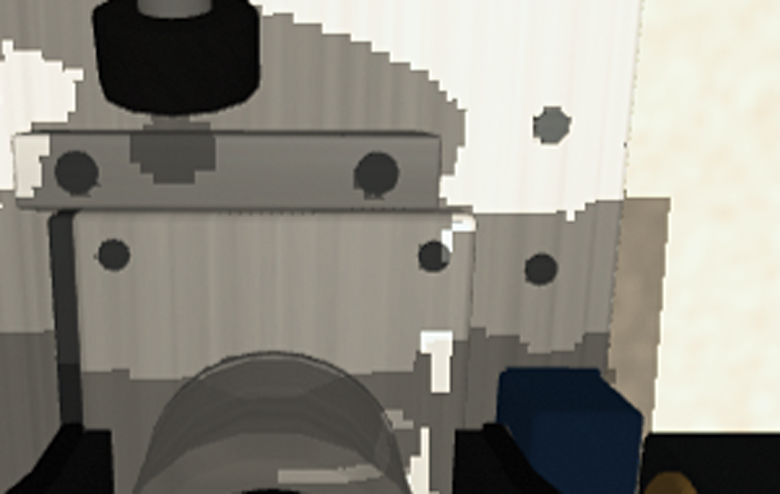

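The housing is flush with the rail. All 12 permitted views are used, so from here I go by force and depth numbers. I'll lift clear, shut the fingers and move over behind the handle.

drive_tool:
  series:
    - [0,0,-0.01,0,0,0,0.75]
    - [0,0,-0.06,0,0,0,0.75]
    - [0,0,-0.06,0,0,0,0.75]
    - [0,0,-0.06,0,0,0,0.5]
    - [0,0,-0.06,0,0,0,0]

```text
time: 20.9
position: [0.5277, -0.0577, 0.2965]
tool_rot: [0.717, 0.697, 0.0, 0.001]
ft_force: [1.9, 0.1, -0.5]
grip_width: 0.0528
```

drive_tool:
  series:
    - [0.05,-0.004,-0.006,0,0,0,0]
    - [0.05,-0.004,0,0,0,0,0]
    - [0.041,-0.003,0,0,0,0,0]
    - [0,0,0,0,0,0,0]
    - [0,0,0,0,0,0,0]

```text
time: 21.52
position: [0.521, 0.083, 0.3]
tool_rot: [0.717, 0.697, -0.0, 0.0]
ft_force: [0.2, -0.4, 1.3]
grip_width: 0.0044
```

```bash
python3 -c "
from h import *
snap('top','t2');z=load('top0')
# red grip axis measured from top0 depth
hsv=cv2.cvtColor(z['p'],cv2.COLOR_BGR2HSV); 
m=((hsv[...,0]<8)|(hsv[...,0]>172))&(hsv[...,1]>120); m[:,:215]=0;m[:,262:]=0;m[:200]=0;m[245:]=0
v,u=np.nonzero(m); P=np.array([world(z,a,b) for a,b in zip(u,v)]); P=P[P[:,2]>.1]; print(len(P),P.mean(0),P.min(0),P.max(0))
z=load('side0'); hsv=cv2.cvtColor(z['p'],cv2.COLOR_BGR2HSV)
m=((hsv[...,0]<8)|(hsv[...,0]>172))&(hsv[...,1]>120); m[:,:235]=0;m[:,265:]=0;m[:160]=0;m[205:]=0
v,u=np.nonzero(m); P=np.array([world(z,a,b) for a,b in zip(u,v)]); P=P[P[:,2]>.1]; print(len(P),P.mean(0),P.min(0),P.max(0))
delta([.5224,.083,.174],-1.7)
"
```

```text
36 [0.52026542 0.11149261 0.17959652] [0.51639156 0.09078717 0.14167026] [0.52751875 0.12780366 0.2021818 ]
97 [0.521934   0.10841152 0.1685764 ] [0.51551197 0.08997369 0.13453997] [0.529546   0.12913838 0.19990601]
t 21.57 pos [0.5212 0.0825 0.2999] F [-0.09  0.1  -0.63] w 0.0025 q [-0.05  0.31  1.58 -0.    1.26 -0.03] jaw deg -1.65
shift tool [0.0006 0.0012 0.1259]
turn [0.02 0.03 0.05]
turn [-5.0000e-02  3.0000e-02 -1.7995e+02]
```

drive_tool:
  series:
    - [0,0,0.05,0,0,0,0]
    - [0,0,0.05,0,0,0,0]
    - [0,0,0.026,0,0,0,0]
    - [0.005,0,0,0,0,0,0]
    - [0.005,0,0,0,0,0,0]

```text
time: 22.2
position: [0.5226, 0.0928, 0.1747]
tool_rot: [0.717, 0.697, 0.001, 0.001]
ft_force: [0.5, 0.2, -0.3]
grip_width: 0.0002
```

drive_tool:
  series:
    - [0.005,0,0,0,0,0,0]
    - [0.004,0,0.001,0,0,0,0]
    - [0.004,0,0.001,0,0,0,0]
    - [0.004,0,0.001,0,0,0,0]
    - [0,0,0,0,0,0,0]

```text
time: 22.82
position: [0.5221, 0.1107, 0.1706]
tool_rot: [0.717, 0.697, 0.0, 0.0]
ft_force: [0.7, -1.4, 1.4]
grip_width: 0.0002
```

Light contact; the handle is moving. Continuing along the arc.

drive_tool:
  series:
    - [0.006,0,0.002,0,0,0,0]
    - [0.006,0,0.003,0,0,0,0]
    - [0.006,0,0.005,0,0,0,0]
    - [0.006,0,0.005,0,0,0,0]
    - [0,0,0,0,0,0,0]

```text
time: 23.45
position: [0.5212, 0.1349, 0.1544]
tool_rot: [0.717, 0.697, -0.001, -0.001]
ft_force: [0.5, -0.6, 0.3]
grip_width: 0.0006
```

drive_tool:
  series:
    - [0.005,0,0.005,0,0,0,0]
    - [0.005,0,0.005,0,0,0,0]
    - [0.004,0,0.006,0,0,0,0]
    - [0.004,0,0.006,0,0,0,0]
    - [0,0,0,0,0,0,0]

```text
time: 24.08
position: [0.5226, 0.1526, 0.133]
tool_rot: [0.717, 0.697, -0.001, -0.0]
ft_force: [-0.1, 0.2, 0.1]
grip_width: 0.0003
```

drive_tool:
  series:
    - [0.003,0,0.005,0,0,0,0]
    - [0.002,0,0.005,0,0,0,0]
    - [0.001,0,0.004,0,0,0,0]
    - [0.001,0,0.004,0,0,0,0]
    - [0,0,0,0,0,0,0]

```text
time: 24.7
position: [0.5233, 0.1596, 0.1158]
tool_rot: [0.717, 0.697, 0.0, -0.0]
ft_force: [-1.1, 1.1, 3.7]
grip_width: 0.0007
```

drive_tool:
  series:
    - [0.002,0,0.003,0,0,0,0]
    - [0.001,0,0.003,0,0,0,0]
    - [0.001,0,0.003,0,0,0,0]
    - [0,0,0,0,0,0,0]

```text
time: 25.2
position: [0.5234, 0.1626, 0.1069]
tool_rot: [0.717, 0.697, -0.001, 0.001]
ft_force: [-1.7, -1.6, 6.0]
grip_width: 0.0005
```

```bash
cat > red.py <<'E'
from h import *
snap('side','sx'); z=load('sx'); hsv=cv2.cvtColor(z['p'],cv2.COLOR_BGR2HSV)
m=((hsv[...,0]<8)|(hsv[...,0]>172))&(hsv[...,1]>120); m[:,:200]=0;m[:,300:]=0;m[:140]=0;m[240:]=0
v,u=np.nonzero(m); P=np.array([world(z,a,b) for a,b in zip(u,v)]); P=P[(P[:,2]>.05)&(abs(P[:,0]-.52)<.03)]
print(len(P),P.mean(0).round(4)); c=np.polyfit(P[:,1],P[:,2],1); print('lean deg',np.degrees(np.arctan(c[0])).round(1),P.min(0).round(4),P.max(0).round(4))
delta([.52,.17,.085],-1.7)
E
python3 red.py
```

```text
33 [0.523  0.1522 0.1025]
lean deg 3.7 [0.5171 0.1295 0.0983] [0.5312 0.2    0.1094]
t 25.25 pos [0.5234 0.1625 0.1069] F [-1.26 -2.62  5.51] w 0.0002 q [ 0.1   0.59  1.73 -0.    0.82  0.13] jaw deg -1.58
shift tool [ 0.0074 -0.0036  0.0219]
turn [0.   0.08 0.12]
turn [-1.3000e-01  1.0000e-02 -1.7988e+02]
```

The handle leans 4° with a 6 N reaction, as expected. The last part goes slowly.

drive_tool:
  series:
    - [0.001,0,0.003,0,0,0,0]
    - [0.001,0,0.003,0,0,0,0]
    - [0.001,0,0.002,0,0,0,0]
    - [0,0,0,0,0,0,0]

```text
time: 25.75
position: [0.5237, 0.1658, 0.0986]
tool_rot: [0.717, 0.697, -0.0, 0.0]
ft_force: [0.2, -3.2, 3.4]
grip_width: 0.0006
```

drive_tool:
  series:
    - [0.001,0,0.002,0,0,0,0]
    - [0.001,0,0.002,0,0,0,0]
    - [0.001,0,0.002,0,0,0,0]
    - [0,0,0,0,0,0,0]

```text
time: 26.25
position: [0.5237, 0.1699, 0.0923]
tool_rot: [0.717, 0.697, 0.0, -0.0]
ft_force: [0.3, 0.2, 1.3]
grip_width: 0.0002
```

drive_tool:
  series:
    - [0.001,0,0.0015,0,0,0,0]
    - [0,0,0.0015,0,0,0,0]
    - [0,0,0,0,0,0,0]

```text
time: 26.62
position: [0.523, 0.1704, 0.0892]
tool_rot: [0.717, 0.697, -0.0, -0.001]
ft_force: [-0.6, 0.1, -0.5]
grip_width: 0.0008
```

drive_tool:
  series:
    - [0,0,0.0015,0,0,0,0]
    - [0,0,0.0015,0,0,0,0]
    - [0,0,0,0,0,0,0]

```text
time: 27.0
position: [0.5234, 0.1703, 0.0865]
tool_rot: [0.717, 0.697, -0.0, -0.0]
ft_force: [-0.5, 1.1, -0.5]
grip_width: 0.0002
```

drive_tool:
  series:
    - [0,0,0.001,0,0,0,0]
    - [0,0,0.001,0,0,0,0]
    - [0,0,0,0,0,0,0]

```text
time: 27.38
position: [0.5235, 0.1702, 0.0846]
tool_rot: [0.717, 0.697, -0.0, -0.0]
ft_force: [0.8, 0.8, -0.5]
grip_width: 0.0005
```

```bash
python3 red.py
```

```text
39 [0.5224 0.1613 0.0724]
lean deg -11.8 [0.5172 0.1349 0.0599] [0.53   0.2057 0.0808]
t 27.43 pos [0.5236 0.1703 0.0846] F [-0.3   0.68 -1.01] w 0.0002 q [0.11 0.63 1.74 0.   0.78 0.14] jaw deg -1.62
shift tool [-0.0004 -0.0036 -0.0004]
turn [-0.   -0.    0.08]
turn [ 0.0000e+00 -1.0000e-02 -1.7992e+02]
```

The handle lies at -11.8°, on its stop, and the finger is no longer touching it. I'll retreat and do a final numeric check.

drive_tool:
  series:
    - [0,0,-0.02,0,0,0,0]
    - [0,0,-0.06,0,0,0,0]
    - [0,0,-0.06,0,0,0,0]
    - [-0.05,0,-0.03,0,0,0,0]
    - [-0.05,0,0,0,0,0,0]

```text
time: 28.05
position: [0.5227, 0.0697, 0.2581]
tool_rot: [0.716, 0.698, 0.003, 0.003]
ft_force: [0.7, 0.1, -0.2]
grip_width: 0.0005
```

drive_tool:
  series:
    - [-0.06,0,0,0,0,0,0]
    - [-0.06,0,0,0,0,0,0]
    - [-0.05,0,0,0,0,0,0]
    - [0,0,0,0,0,0,0]
    - [0,0,0,0,0,0,0]

```text
time: 28.68
position: [0.5155, -0.0992, 0.2545]
tool_rot: [0.717, 0.697, 0.0, -0.001]
ft_force: [-0.1, 0.2, -0.5]
grip_width: 0.0004
```

```bash
python3 red.py; python3 -c "
from h import *
snap('wrist','w9'); z=load('w9'); d=z['d']; v,u=np.nonzero(d>0); k=np.c_[(u-z['cx'])/z['fx'],(v-z['cy'])/z['fy'],np.ones(len(u))]*d[v,u][:,None]
P=(k-z['t'])@z['R']; a=np.array([.0297,.9996]); o=np.array([.520,.003]); q=P[:,:2]-o; yf=q@a; xf=q@np.array([a[1],-a[0]])
s=lambda lo,hi,x0,x1,y0,y1:(P[:,2]>lo)&(P[:,2]<hi)&(xf>x0)&(xf<x1)&(yf>y0)&(yf<y1)
r=lambda n,i:print(n,i.sum(),'x',np.percentile(xf[i],[1,50,99]).round(4),'y',np.percentile(yf[i],[1,50,99]).round(4),'z',np.median(P[i,2]).round(4)) if i.sum() else print(n,0)
r('can',s(.072,.09,-.03,.05,-.11,-.02))
f=s(.030,.043,-.06,.043,-.125,-.016); r('flange',f); 
A=np.c_[xf[f],yf[f],np.ones(f.sum())]; print('tilt',np.linalg.lstsq(A,P[f,2],rcond=None)[0])
r('rail',s(.029,.037,-.045,.045,-.012,.004))
r('stoptop',s(.038,.046,.045,.1,-.085,-.04))
r('arm over flange',s(.045,.12,-.012,.012,-.035,-.0))
"
```

```text
57 [0.5231 0.1704 0.0717]
lean deg -10.8 [0.5173 0.1371 0.062 ] [0.533  0.2041 0.082 ]
t 28.73 pos [ 0.5156 -0.0985  0.2545] F [ 0.39 -0.65 -0.37] w 0.0004 q [-0.4   0.35  1.64  0.    1.15 -0.37] jaw deg -1.58
shift tool [ 0.2684 -0.0029  0.1697]
turn [-0.04 -0.05  0.12]
turn [ 8.0000e-02 -6.0000e-02 -1.7988e+02]
can 2313 x [-0.0141  0.0076  0.0321] y [-0.0866 -0.0615 -0.021 ] z 0.0803
flange 3806 x [-0.0282  0.0047  0.0426] y [-0.1151 -0.0611 -0.0168] z 0.035
tilt [ 0.00079793 -0.00015689  0.03499467]
rail 998 x [-0.0391 -0.0009  0.0395] y [-0.0118 -0.0049  0.0021] z 0.032
stoptop 600 x [0.0553 0.0689 0.0799] y [-0.078  -0.0641 -0.0498] z 0.0408
arm over flange 531 x [-0.0085  0.0009  0.0095] y [-0.0317 -0.02   -0.0002] z 0.0719
```

```bash
python3 -c "
from h import *
robot.hand_in(); delta([.5,0,.2])"
```

```text
the job is handed in; nothing more can be done
the job is handed in; nothing more can be done
```

I put the small grey housing on the rest block, can upwards, and slid it against the rail and then onto the rubber tip. Then I released it and pushed the red handle down until it snapped onto its stop. The job is handed in at about 29 s on the robot's clock. The hand-in gives no verdict.

**Forces:** On the final seating I felt at most about 11 N towards the rail and 7 N towards the tip, and about 6 N on the handle. An earlier sideways slide stuck by friction at about 8 N sideways and 12 N towards the rail. I eased off, lifted the housing about 1 mm, slid it free and seated it again.

**Last checks, all by depth and colour:**
- **Handle:** it leans about -11° with its middle near 72 mm height, which matches the stop, and it stayed there after I let go. The finger then felt no force.
- **Flange:** it lies flat (tilt under 0.001 rad) with its top 35 mm above the desk. Its edges match a housing flush at the rail and touching the tip, to within the 2 mm calibration.
- **Clamp:** the arm is over the flange near the rail.

**Not checked directly:**
- I could not read the pad's force, nor the small force left on the rubber tip after release; both are inferred from positions and forces felt.
- The squareness was last seen in the picture taken just after release.
- I did not check the other things on the desk again at the end; the arm passed well above them.

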